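Put the juicing things back on their own rests

ROBOT

A 7-joint arm with a two-finger parallel gripper is mounted at the origin on the work surface. World frame = base frame: x ahead of the robot, y to its left, z up, the work surface at z = 0. Lengths are in mm, angles in rad, forces in N, time in s.
With the tool pointing down it reaches from about 425 to 975 mm from the base axis. Payload 16.7 kg.
Tool frame: the origin (TCP) lies midway between the tips of the shut fingers; the grasp point (between the pads) lies 19 mm behind it (arm.grip_point_offset is the distance from the TCP to the grasp point, in mm); z points along the fingers, y is the line along which they close (so a half turn about z gives the same grasp; the last joint's range is limited). The gripper opens to 85 mm and grips with 20 to 120 N. Pads are 22 mm wide; open, the fingers measure 114 mm over their backs; the gripper's body (76 mm by 85 mm) begins 54 mm behind the grasp point. The pads swing forward as they close: fully open they stand 13 mm farther back than shut.
Start: joints at [1, 0.426, 0.074, 1.606, -0.034, 1.111, -0.067], TCP at [276.313, -615.814, 231.302] pointing down, gripper open.
Joint ranges: [-2.85, 2.85], [-0.5, 2.14], [-1.23, 1.37], [0.21, 2.46], [-1.02, 4.16], [0.16, 2.05], [-2.73, 2.73]. Speed limits (rad/s): [1.89, 1.89, 2.39, 2.39, 3.01, 3.01, 3.01].

INTERFACE

Orientations are given as a unit quaternion [x, y, z, w].
In Python, from cell import arm, solver, cams, hand_in, nets, get_t, get_qpos, get_qvel, get_joint_torque, get_tool_pos, get_ee_rot, get_force, get_moment, get_opening, get_grip_force gives the robot as it stands. Calls block until the motion is done:
- arm.goto(position, orientation): joint-space move of the TCP to a pose.
- arm.servo_line(position, rot=None, feed=150): straight line of the TCP; rot=None keeps the orientation; feed is the mean speed in mm/s.
- arm.move_joints(angles): joint-space move.
- arm.move_gripper(opening, effort=None): opening from 0.0 (shut) to 1.0 (fully open); effort is the grip in N (None keeps the last); returns when the fingers have stopped.
- arm.hold(seconds).
- solver.solve_ik(position, orientation): joint angles nearest the present ones, or None.
- cams.camera(name): name is "side" or "top" or "wrist"; returns (picture, depth): 420x560x3 uint8, red, green, blue; 420x560 float32, mm along the optical axis (not along the pixel's ray), 0 where there is no reading.
- cams.get_calibration(name): a dict with "K" (3x3 intrinsics, pixels), "k1" (the pictures are not rectified: a ray, as slopes to the right and down, at radius r is drawn at 1 + k1 r^2 times it, then the intrinsics apply), "view" (4x4, takes a point from world to camera coordinates). Camera axes: x right, y up, looking along -z (the intrinsics and any distortion apply to the point x, -y, -z); pixel columns grow to the right and rows downward; lengths in mm; the calibration is good to about 2 mm. A picture is of the moment at which its call begins: read the wrist's pose just before it. get_calibration takes no time and is no camera call; for the wrist camera it gives the pose at the moment of the call.
A pose or a line that the arm cannot do raises arm.PlanningError and nothing moves.
- hand_in(): hands the job in; it is judged then, once.
Trained networks look in the newest picture that a camera, given by its name, has taken for a name from the list of things; names that differ only in an ending like _2 or _b are one class to them, and where a whole thing is asked for, a point or a joint stands for the part that bears it (a point fixed in the world has none). Each returns a list of dicts, best first, with "score" (0 to 1); they miss things now and then, are a little off and sometimes report something else, mostly with a low value. They report only what shows in the picture. A call takes as long as a camera call. They do not tell look-alikes from the thing itself.
- nets.cut_out(camera, label): "mask" (420x560 bool, what is visible of it) and "rect" ([centre column, centre row, width, height] in pixels, round what is visible of it).
Readings, each from a call of its own:
- get_t(): time.
- get_qpos(): joint angles.
- get_qvel(): joint speeds.
- get_joint_torque(): joint torques, N m.
- get_tool_pos(): TCP position.
- get_ee_rot(): TCP orientation.
- get_force(): force on the tool from outside, world axes, zero at the start.
- get_moment(): the same for the moment, N m.
- get_opening(): opening from 0.0 (shut) to 1.0 (fully open).
- get_grip_force(): force on a finger pad.
Only numpy, scipy, OpenCV 4.12 (cv2) and the standard library are available. Lean on these libraries where they do the work, as an engineer would, in place of code of your own. Each camera call takes 0.05 s, during which the arm holds its last target. There are 200 camera calls.

TASK

The three juicing things stand on one another's rests: put the terracotta bowl on the round terracotta rest, the steel measuring cup on the round steel rest and the wooden reamer on the square walnut rest, each centred on its rest, kept upright, set down softly (not dropped) and let go. Each rest holds only one thing, so park things on the way on the free blue tile if you like. Leave the glass carafe, the oil bottle and the spice jar standing where they are.

Things in the scene. Friction and masses are not known exactly. Their poses are not given: they have to be found in the camera images.
- bowl_center (a point): Small terracotta-coloured pinch bowl, loose, open on top, 48 mm high, 63 mm outside diameter from 20 mm height up to the rim (straight sides; foot 44 mm), wall 4 mm, about 170 g. Point: on its axis, 24 mm above its underside. z is up. It starts on a rest that is not its own.
- cup_center (a point): Polished steel measuring cup, loose, open on top, straight round body 58 mm outside diameter and 56 mm high, wall 2.5 mm, about 130 g. A flat level handle, 14 mm wide and 3 mm thick, sticks out along the cup's own -x axis from the body to 74 mm from the axis, 51 to 54 mm above the underside. Point: on the body's axis, 28 mm above the underside. z is up. At the start the handle points roughly towards the robot (within about 50 degrees). It starts on a rest that is not its own.
- reamer_center (a point): Dark wooden standing citrus reamer, loose, 92 mm high, about 120 g: round foot 72 mm across and 14 mm high, a straight round stem 36 mm across from 14 to 60 mm height, and above it a ridged cone, 48 mm across at 62 to 67 mm height, tapering to a blunt tip at 92 mm. Point: on its axis, 46 mm above the underside. z is up. It starts on a rest that is not its own.
- terracotta_rest: Round flat terracotta disc, 110 mm across, 8 mm thick, with a thin dark ring near its edge: the bowl's place. Fixed: it cannot shift. Origin at the centre of its underside, z up; flat top 8 mm above the worktop.
- steel_rest: Round flat dark steel disc, 110 mm across, 8 mm thick, with a thin bright ring near its edge: the measuring cup's place. Fixed: it cannot shift. Origin at the centre of its underside, z up; flat top 8 mm above the worktop.
- walnut_rest: Square dark walnut coaster, 104 x 104 mm, 8 mm thick: the reamer's place. Fixed: it cannot shift. Origin at the centre of its underside, z up; flat top 8 mm above the worktop.
- blue_tile: Square blue tile, 104 x 104 mm, 8 mm thick, bare at the start: a free spot on which one thing can be parked. Fixed: it cannot shift. Origin at the centre of its underside, z up; flat top 8 mm above the worktop.
- carafe_center (a point): Bystander: empty clear glass carafe, loose, 190 mm high, 92 mm across at most, near the far side. Point: on its axis, 95 mm above the worktop.
- oil_bottle_center (a point): Bystander: green oil bottle with a black cap, loose, 200 mm high, 58 mm across, near the far side. Point: on its axis, 100 mm above the worktop.
- spice_jar_center (a point): Bystander: small amber spice jar with a yellow cap, loose, 65 mm high, 42 mm across. Point: on its axis, half-way up. Other, lower things (a kitchen timer 35 mm high near the robot, a spoon) and a white pepper mill 142 mm high at the far left stand fixed at least 140 mm from the centre of every rest.
Not all that is in view belongs to the job. Several things have the shape of the steel_rest; the one meant has the colours described above.

How it is judged:
By the outcome, as a careful person would: the job done as asked, in the order asked, and still so for the second after the job is handed in, with the robot touching nothing.
It also fails if it takes over 109 s, if anything falls off the work surface, if the arm or the gripper's body presses on something with over 40 N, if the wrist force passes 120 N, or if a joint passes its speed limit or range.

## Working session

There is one attempt and no reset: what is moved stays moved. The work goes in short steps, each a Python script; the robot and the scene stay as the last script left them, time stands still between calls to the robot, and variables do not carry over. Pictures are saved under pics/ and viewed, at most 14 in all, crops included, and the job is handed in when it is done.

```bash
ls; mkdir -p pics; cat > a.py <<'E'
import cv2,numpy as np
from cell import *
def snap(n,f):
    p,d=cams.camera(n); cv2.imwrite(f'pics/{f}.png',p[:,:,::-1]); np.savez(f'pics/{f}.npz',p=p,d=d,**{k:np.array(v) for k,v in cams.get_calibration(n).items()}); return p,d
E
python3 - <<'E'
from a import *
t=snap('top','t0')[0]; s=snap('side','s0')[0]
for n in('top','side'):
    c=cams.get_calibration(n); print(n,np.round(c['K'],1).tolist(),c['k1'],np.round(c['view'],3).tolist())
    for l in ['bowl_center','cup_center','reamer_center','terracotta_rest','steel_rest','walnut_rest','blue_tile','carafe_center','oil_bottle_center','spice_jar_center']:
        print(l,[(round(r['score'],2),np.round(r['rect']).astype(int).tolist()) for r in nets.cut_out(n,l)][:5])
print(get_t())
E
```

```text
pics
top [[464.1, 0.0, 282.3], [0.0, 464.1, 211.1], [0.0, 0.0, 1.0]] -0.0382528415141171 [[-0.024, -1.0, 0.01, -10.98], [0.994, -0.022, 0.11, -513.863], [-0.109, 0.012, 0.994, -1314.389], [0.0, 0.0, 0.0, 1.0]]
bowl_center [(0.72, [315, 230, 26, 20])]
cup_center [(0.7, [162, 233, 26, 30])]
reamer_center [(0.7, [244, 198, 25, 30])]
terracotta_rest [(0.77, [248, 196, 39, 39])]
steel_rest [(0.65, [334, 286, 39, 37]), (0.63, [405, 313, 37, 39]), (0.61, [331, 177, 37, 44])]
walnut_rest [(0.9, [165, 229, 40, 42])]
blue_tile [(0.6, [382, 196, 46, 40])]
carafe_center [(0.84, [228, 121, 32, 44])]
oil_bottle_center [(0.86, [354, 114, 28, 38])]
spice_jar_center [(0.65, [300, 152, 17, 18]), (0.17, [226, 121, 36, 46])]
side [[414.4, 0.0, 285.5], [0.0, 414.4, 215.4], [0.0, 0.0, 1.0]] -0.05863217666029855 [[-0.988, -0.155, -0.023, 500.203], [0.091, -0.684, 0.723, -115.669], [-0.127, 0.712, 0.69, -1075.102], [0.0, 0.0, 0.0, 1.0]]
bowl_center [(0.9, [308, 206, 23, 23])]
cup_center [(0.76, [286, 340, 38, 42]), (0.73, [281, 347, 58, 59]), (0.64, [308, 218, 38, 30])]
reamer_center [(0.6, [261, 254, 30, 38])]
terracotta_rest [(0.62, [261, 265, 39, 25])]
steel_rest [(0.98, [260, 199, 34, 23]), (0.89, [361, 205, 40, 26]), (0.81, [307, 220, 36, 28]), (0.57, [389, 167, 35, 16])]
walnut_rest [(0.72, [281, 348, 61, 54])]
blue_tile [(0.87, [285, 170, 31, 19])]
carafe_center [(0.63, [172, 244, 50, 80])]
oil_bottle_center [(0.82, [211, 154, 23, 67]), (0.35, [226, 210, 15, 23])]
spice_jar_center [(0.6, [229, 207, 14, 26])]
1.1
```

```bash
python3 - <<'E'
import cv2
t=cv2.imread('pics/t0.png');s=cv2.imread('pics/s0.png')
cv2.imwrite('pics/t0c.png',cv2.resize(t[90:345,120:460],(800,600),interpolation=3))
cv2.imwrite('pics/s0c.png',cv2.resize(s[120:400,130:450],None,fx=2.14,fy=2.14,interpolation=3))
E
```

```text
(no output)
```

View pics/t0c.png

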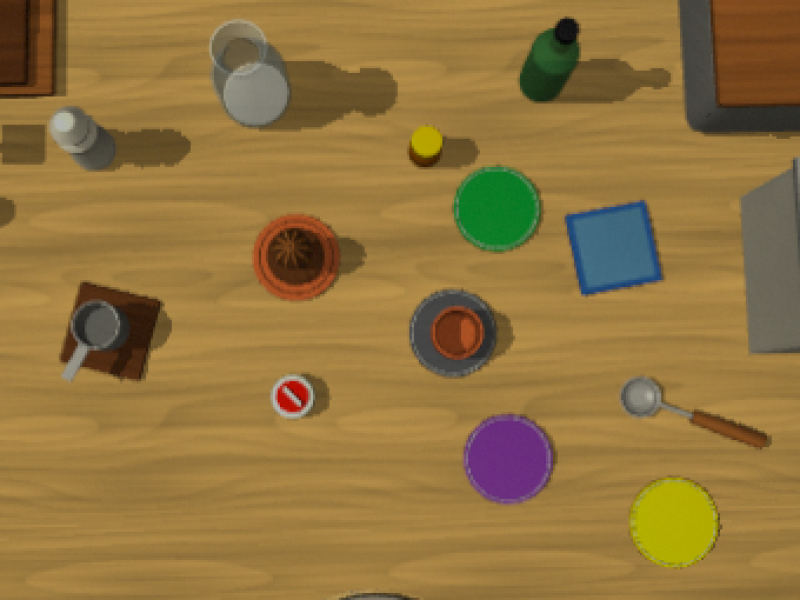

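View pics/s0c.png

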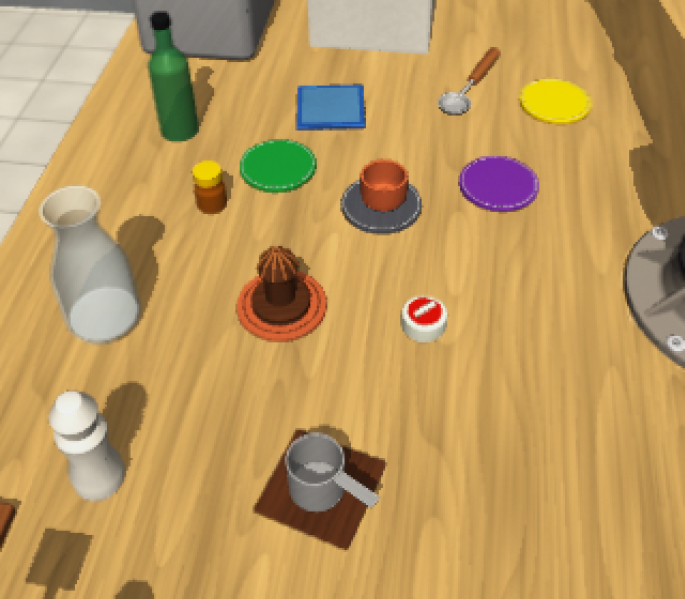

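The views show the reamer on the terracotta rest (top 246,199), the cup on walnut (167,231), the bowl on the dark steel disc (312,231), and the blue tile empty (381,195).

Candidates for the steel rest in the top view are the green disc (331,178), purple (336,285), yellow (406,311) and dark grey (312,231). By the description (dark steel, bright ring), I choose dark grey.

Next I take coarse positions from the top and side views. I also check the choice with the wrist camera from above.

```bash
cat >> a.py <<'E'
def ray(uv,c):
    K=np.array(c['K']);k1=float(c['k1']);V=np.array(c['view'])
    d=[(uv[0]-K[0,2])/K[0,0],(uv[1]-K[1,2])/K[1,1]]; d=np.array(d); u=d.copy()
    for _ in range(20): u=d/(1+k1*(u@u))
    R=V[:3,:3]; o=-R.T@V[:3,3]; return o,R.T@np.array([u[0],-u[1],-1.])
def atz(uv,c,z):
    o,v=ray(uv,c); return o+v*(z-o[2])/v[2]
def tri(a,b):   # nearest point of two rays and their gap
    (o1,v1),(o2,v2)=a,b
    s=np.linalg.lstsq(np.c_[v1,-v2],o2-o1,rcond=None)[0]
    p,q=o1+s[0]*v1,o2+s[1]*v2; return (p+q)/2,np.linalg.norm(p-q)
def proj(P,c):
    V=np.array(c['view']);K=np.array(c['K']); p=V[:3,:3]@np.array(P,float)+V[:3,3]
    u=np.array([p[0],-p[1]])/-p[2]; u=u*(1+float(c['k1'])*(u@u)); return K[0,0]*u[0]+K[0,2],K[1,1]*u[1]+K[1,2]
def cloud(d,c,mask=None):   # world points of all pixels with depth (in mask)
    m=d>0
    if mask is not None: m&=mask
    v,u=np.nonzero(m); K=np.array(c['K']);V=np.array(c['view'])
    x=np.stack([(u-K[0,2])/K[0,0],(v-K[1,2])/K[1,1]],1); w=x.copy()
    for _ in range(10): w=x/(1+float(c['k1'])*(w**2).sum(1))[:,None]
    z=d[m]; P=np.stack([w[:,0]*z,-w[:,1]*z,-z],1); return (P-V[:3,3])@V[:3,:3]
E
python3 - <<'E'
from a import *
T=cams.get_calibration('top');S=cams.get_calibration('side')
# (top px, side px) of rest centres, read off the crops
f=lambda x,y:(120+x*340/800,90+y*255/600); g=lambda x,y:(130+x/2.14,120+y/2.14)
for n,a,b in [('blue',f(614,247),g(331,107)),('green',f(497,208),g(278,165)),('terra',f(296,257),g(282,304)),('steel',f(453,333),g(381,203)),('walnut',f(111,331),g(322,489)),('reamer tip',f(291,248),g(277,249)),('bowl rim c',f(457,332),g(384,172)),('cup rim c',f(98,325),g(315,453)),('jar top',f(427,138),g(208,170)),('carafe top',f(239,46),g(71,206)),('mill top',f(70,120),g(73,402)),('bottle top',f(567,27),g(161,18))]:
    p,e=tri(ray(a,T),ray(b,S)); print(n,np.round(p),round(e,1))
a=atz(f(75,375),T,61)-atz(f(98,325),T,61);print('handle dir',np.degrees(np.arctan2(a[1],a[0])))
print(get_ee_rot(),get_tool_pos())
W=cams.get_calibration('wrist');print(np.round(W['K'],1).tolist(),np.round(np.array(W['view']),2).tolist())
E
```

```text
blue [ 559. -319.   -3.] 0.7
green [ 612. -171.   -1.] 1.7
terra [555.  84.   1.] 2.1
steel [ 456. -110.    0.] 3.1
walnut [467. 318.  -5.] 1.5
reamer tip [554.  84.  98.] 4.5
bowl rim c [ 453. -111.   57.] 2.6
cup rim c [471. 317.  64.] 3.9
jar top [688. -82.  59.] 2.7
carafe top [767. 132. 186.] 0.1
mill top [702. 335. 129.] 1.2
bottle top [ 778. -233.  194.] 2.4
handle dir 155.24307109712362
[ 9.77848954e-01  2.09311781e-01  7.65174369e-06 -3.05598955e-05] [ 276.32366311 -615.81208619  231.3070539 ]
[[366.6, 0.0, 284.0], [0.0, 366.6, 211.8], [0.0, 0.0, 1.0]] [[0.41, -0.91, 0.0, -674.88], [0.87, 0.39, -0.32, 40.61], [0.29, 0.13, 0.95, -379.16], [0.0, 0.0, 0.0, 1.0]]
```

```bash
python3 - <<'E'
from a import *
C={'blue':(559,-319),'steel':(456,-110),'walnut':(467,318),'terra':(555,84)}
for n,(x,y) in C.items():
    arm.goto([x,y,230],[1,0,0,0]); arm.hold(.2)
    p,d=snap('wrist','w_'+n)
    c=cams.get_calibration('wrist'); P=cloud(d,c); r=np.hypot(P[:,0]-x,P[:,1]-y)
    print(n,get_t(),np.round(get_tool_pos(),1),'px',np.round(proj((x,y,8),c)))
    print(' table z',np.percentile(P[(r>85)&(r<130),2],[10,50,90]).round(1),'rest',np.percentile(P[(r>42)&(r<48),2],[10,50,90]).round(1),'top',np.percentile(P[r<40,2],[50,95,99]).round(1))
print(np.round(get_qpos(),2))
im=[cv2.imread(f'pics/w_{n}.png') for n in C]
cv2.imwrite('pics/w4.png',cv2.resize(np.vstack([np.hstack(im[:2]),np.hstack(im[2:])]),(800,600)))
E
```

```text
blue 2.8667 [ 558.6 -319.7  230. ] px [283. 174.]
 table z [-2.3 -1.2 -0. ] rest [  6.9 268.2 297.6] top [304.3 313.5 314.5]
steel 4.0417 [ 456.4 -110.8  229.8] px [283. 174.]
 table z [-2.3 -1.2  0.1] rest [  7.  269.5 298.4] top [303.4 313.2 314.3]
walnut 5.8667 [467.4 317.4 230.1] px [283. 175.]
 table z [-2.3 -1.3 -0.3] rest [  6.9 268.3 298.2] top [304.  313.5 314.6]
terra 7.1 [554.8  85.3 230. ] px [285. 174.]
 table z [-2.3 -1.3 -0.3] rest [  6.8 269.6 298.8] top [304.1 313.5 314.6]
[ 0.03  0.26 -0.36  1.85  0.11  1.05 -1.93]
```

View pics/w4.png

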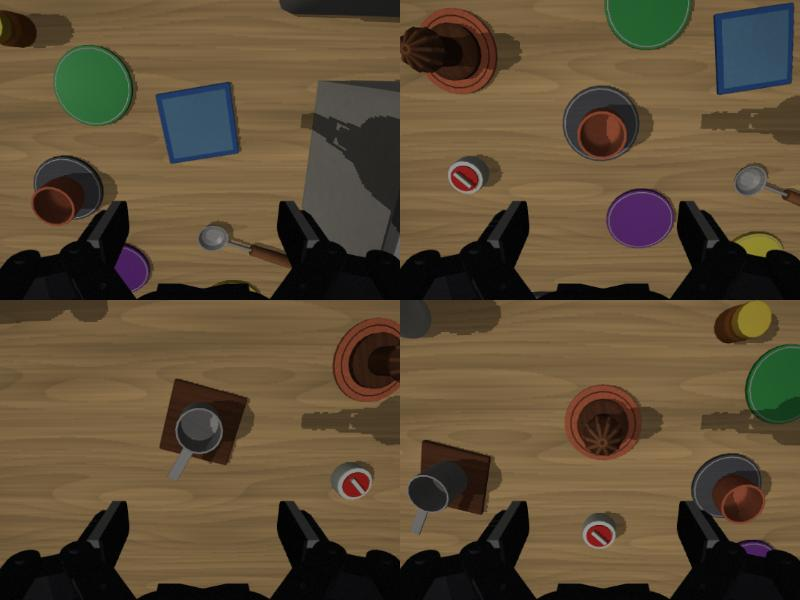

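The wrist views show each rest and its thing near pixel (283,174). The bowl's disc is dark grey with a bright ring, which confirms the choice. Next I fit circles and squares to the depth clouds.

```bash
cat >> a.py <<'E'
def near(f,xy,R=70):
    w=np.load(f'pics/{f}.npz'); P=cloud(w['d'],w); P=P[(np.hypot(P[:,0]-xy[0],P[:,1]-xy[1])<R)&(P[:,2]<130)]
    t=P[:,2]<3; P[:,2]-=np.median(P[t,2]) if t.sum()>200 else -1.2; return P
def circ(P):   # enclosing circle, robust against single strays
    h=cv2.convexHull(P[:,:2].astype(np.float32))[:,0]; (c,r)=cv2.minEnclosingCircle(h); return np.round(c,1),round(r,1)
def fit(P,R):  # circle of known radius: enclosing-free fit to hull points
    from scipy.optimize import least_squares
    h=cv2.convexHull(P[:,:2].astype(np.float32))[:,0]
    s=least_squares(lambda q:np.hypot(*(h-q).T)-R,h.mean(0),loss='soft_l1'); return np.round(s.x,1),round(float(np.abs(s.fun).max()),1)
E
python3 - <<'E'
from a import *
C={'blue':(559,-319),'steel':(456,-110),'walnut':(467,318),'terra':(555,84)}
H={'steel':(56,31.5,'bowl'),'walnut':(64,29,'cup'),'terra':(100,24,'reamer')}
for v,n in [('blue','blue'),('steel','steel'),('blue','steel'),('walnut','walnut'),('terra','walnut'),('terra','terra'),('steel','terra')]:
    P=near('w_'+v,C[n]); A=P[(P[:,2]>4)&(P[:,2]<13)]
    print(v,n,len(A),'z',round(np.median(A[:,2]),1),'circ',circ(A),'fit55',fit(A,55),'rect',[np.round(q,1) for q in cv2.minAreaRect(A[:,:2].astype(np.float32))])
    if n in H:
        h,r,o=H[n]; lo={'bowl':48,'cup':52,'reamer':72}[o]; B=P[P[:,2]>lo]
        top=np.percentile(B[:,2],[50,99]).round(1)
        print('  ',o,len(B),'top',top,'circ',circ(B),'fit',fit(B,r), 'tip',B[B[:,2]>top[1]-5].mean(0).round(1))
        if o=='cup':
            from scipy.optimize import least_squares
            D=B[:,:2]; q=least_squares(lambda q:np.hypot(*(D-q).T)-27.8,D.mean(0),loss='soft_l1').x
            F=D[np.hypot(*(D-q).T)>36]-q; print('   cup ring',q.round(1),'handle',np.degrees(np.arctan2(*F.mean(0)[::-1])).round(1),np.hypot(*F.T).max().round(1))
E
```

```text
blue blue 9935 z 8.0 circ (array([ 558.8, -317.3]), 68.9) fit55 (array([ 557.3, -305.7]), 22.6) rect [array([ 557.6, -313.3]), array([103.6, 103.2]), np.float64(9.5)]
steel steel 5025 z 7.9 circ (array([ 455.2, -107.7]), 54.8) fit55 (array([ 455.1, -107.6]), 1.3) rect [array([ 455.4, -107.8]), array([107.9, 107.8]), np.float64(87.9)]
   bowl 1089 top [55.5 57.4] circ (array([ 452.8, -109.2]), 31.5) fit (array([ 452.9, -109.3]), 1.0) tip [ 453.6 -109.8   55.6]
blue steel 3850 z 7.9 circ (array([ 455.8, -108.1]), 55.3) fit55 (array([ 455.9, -108.3]), 1.8) rect [array([ 461.3, -113.8]), array([108.6,  94.7]), np.float64(44.7)]
   bowl 1206 top [54.8 57.1] circ (array([ 453.3, -109.9]), 32.0) fit (array([ 453.4, -110.1]), 0.6) tip [ 453.9 -109.8   55.1]
walnut walnut 7901 z 8.1 circ (array([467.1, 318. ]), 69.9) fit55 (array([464.7, 323. ]), 20.4) rect [array([467.4, 318.9]), array([103.3, 103.7]), np.float64(74.6)]
   cup 1575 top [62.2 65.2] circ (array([451.3, 330.1]), 50.5) fit (array([470.7, 322.6]), 42.2) tip [449.7 334.4  62.7]
   cup ring [467.7 325.4] handle 151.9 67.4
terra wal
[... 192 characters left out ...]
ray([451.7, 329.8]), 50.8) fit (array([471.5, 321.2]), 43.3) tip [453.5 331.9  62.4]
   cup ring [470.9 320.8] handle 150.3 72.0
terra terra 4464 z 7.9 circ (array([555. ,  85.2]), 54.6) fit55 (array([554.8,  85.4]), 1.3) rect [array([555.,  85.]), array([108., 108.]), np.float64(23.6)]
   reamer 2444 top [ 89.3 102. ] circ (array([555.5,  86. ]), 24.9) fit (array([555.7,  86.1]), 1.1) tip [556.3  86.2  99.7]
steel terra 4913 z 8.0 circ (array([554.4,  85. ]), 55.5) fit55 (array([554.6,  85.5]), 1.4) rect [array([554.1,  80.6]), array([102.1, 110.1]), np.float64(83.0)]
   reamer 3213 top [ 88.3 101.8] circ (array([555.2,  85.6]), 25.0) fit (array([555. ,  85.3]), 1.3) tip [554.9  83.8  99.6]
```

```bash
cat >> a.py <<'E'
from scipy.spatial.transform import Rotation as Ro
def q(yaw): return (Ro.from_euler('z',yaw,degrees=True)*Ro.from_quat([1,0,0,0])).as_quat()
def down(x,y,z,lim=4,step=1.0,slow=6):   # last bit in steps, stopping at a force
    arm.servo_line([x,y,z+slow],feed=120); arm.hold(.1); f0=np.array(get_force()); 
    while get_tool_pos()[2]>z+.3:
        zz=max(z,get_tool_pos()[2]-step); arm.servo_line([x,y,zz],feed=25)
        df=np.array(get_force())-f0
        if np.linalg.norm(df)>lim: print('contact',df.round(1)); break
    print('down',np.round(get_tool_pos(),1),'t',get_t())
def pick(x,y,z,yaw,up=150,effort=40):
    arm.move_gripper(1.0); arm.goto([x,y,max(up,z+110)],q(yaw)); down(x,y,z)
    arm.move_gripper(0.0,effort); print('grip',round(get_opening()*85,1),round(get_grip_force(),1))
    p=get_tool_pos(); arm.servo_line([p[0],p[1],up],feed=120); print('held',round(get_opening()*85,1),np.round(get_force(),1))
    return p[2]
def place(x,y,z,yaw=None,up=150,away=180):
    arm.servo_line([x,y,up],None if yaw is None else q(yaw),feed=220); down(x,y,z,lim=2.5,step=.7)
    arm.move_gripper(1.0); arm.hold(.1); p=get_tool_pos(); arm.servo_line([p[0],p[1],away],feed=150)
E
python3 - <<'E'
from a import *
from scipy.optimize import least_squares
for v in('walnut','terra'):
    P=near('w_'+v,(467,318)); B=P[P[:,2]>54]; h=np.radians(151); u=np.array([np.cos(h),np.sin(h)]); c=np.array([471.,319])
    for _ in range(5):
        D=B[:,:2]-c; D=B[((D@u)<10*1)&(B[:,2]>59)][:,:2]; rr=np.hypot(*(D-c).T); D=D[(rr<33)&(rr>22)]
        c=least_squares(lambda q:np.hypot(*(D-q).T)-27.8,c,loss='soft_l1').x
    print(v,c.round(1),len(D))
z=pick(555.4,85.8,30.5,0)
place(558,-315,z+.3,up=135)
snap('wrist','w1'); print(get_t())
E
```

```text
walnut [471.3 322.5] 420
terra [471.6 320.8] 445
down [555.4  85.8  30.4] t 10.675
grip 42.4 40.3
held 42.7 [ 0.3 -0.2 -0.1]
down [ 558.  -314.9   31. ] t 17.8417
19.6333
```

View pics/w1.png

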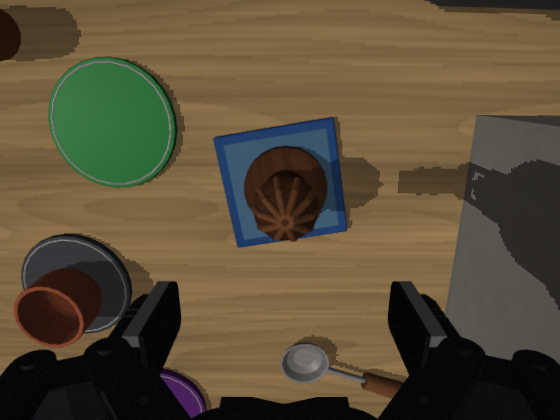

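The reamer stands upright on the blue tile at about (285,180). Next is the bowl onto terracotta, then the cup onto steel.

```bash
python3 - <<'E'
from a import *
z=pick(453.1,-109.6,22,0)
place(554.9,85.3,z+.3,up=120)
arm.goto([555,85,230],q(0)); arm.hold(.2); snap('wrist','w2')
P=near('w2',(555,85)); A=P[(P[:,2]>4)&(P[:,2]<13)]; B=P[P[:,2]>48]
print('rest',fit(A,55),'bowl',fit(B,31.5),circ(B),np.percentile(B[:,2],99))
arm.goto([471.4,320.5,200],q(-29)); arm.hold(.2); snap('wrist','w3')
P=near('w3',(471,320),85); B=P[(P[:,2]>54)]
print('cup',circ(B),np.percentile(B[:,2],99)); print(get_t(),np.round(get_qpos(),2))
im=[cv2.imread(f'pics/w{i}.png') for i in(2,3)]; cv2.imwrite('pics/w23.png',cv2.resize(np.hstack(im),(800,300)))
E
```

```text
down [ 453.1 -109.6   22. ] t 23.7917
grip 61.7 41.0
held 61.6 [ 0.9  1.4 -1.4]
down [554.9  85.2  22.6] t 30.0417
rest (array([554.9,  85.8]), 1.3) bowl (array([554.7,  85.6]), 1.1) (array([554.6,  85.5]), 31.6) 57.411374602746825
cup (array([451.8, 332.5]), 51.4) 65.11702749097057
33.975 [-0.91  0.29  0.24  1.89 -0.08  0.97 -2.71]
```

View pics/w23.png

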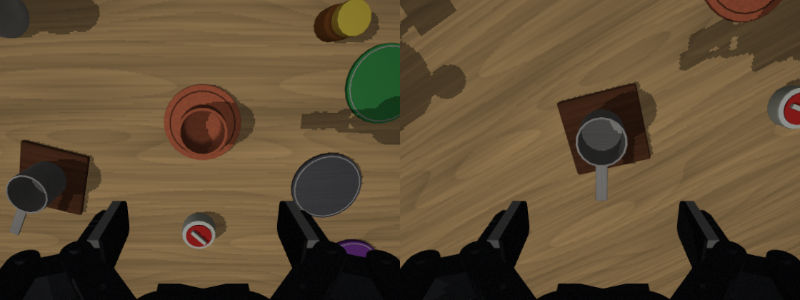

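The bowl is upright and centred (w2: rim at about 285,180 in the full picture). The cup's handle lines up with the tool's -x axis, at full-picture pixel (281,200). Joint 7 is close to its limit, so I use the half-turned grasp.

```bash
python3 - <<'E'
from a import *
z=pick(471.5,321.4,24,151)
place(455.5,-108.0,z+.3,up=125)
arm.goto([456,-110,230],q(0)); arm.hold(.2); snap('wrist','w4')
P=near('w4',(456,-108),100); r=np.hypot(P[:,0]-455.5,P[:,1]+108)
B=P[P[:,2]>54]; (c,R)=circ(B); t=B[np.hypot(*(B[:,:2]-c).T).argsort()]
F=B[np.hypot(B[:,0]-455.5,B[:,1]+108)>45][:,:2].mean(0)-[455.5,-108]; F/=np.hypot(*F)
print('circ',c,R,'handle',np.degrees(np.arctan2(F[1],F[0])),'axis',c-F*(103/2-29))
print(get_t())
arm.goto([558,-315,230],q(0)); arm.hold(.2); snap('wrist','w5')
P=near('w5',(558,-315),80);B=P[P[:,2]>72]; print('reamer',circ(B),fit(B,24),np.percentile(B[:,2],99)); print(get_t())
im=[cv2.imread(f'pics/w{i}.png') for i in(4,5)]; cv2.imwrite('pics/w45.png',cv2.resize(np.hstack(im),(800,300)))
E
```

```text
down [471.5 321.4  24. ] t 39.5
grip 57.8 41.6
held 57.6 [-0.5  0.1 -1.2]
down [ 455.5 -108.    24.6] t 46.7167
circ [436. -97.] 50.9 handle 150.72612222075412 axis [ 455.62657676 -108.00215818]
50.7833
reamer (array([ 558.3, -315.7]), 24.9) (array([ 558.6, -315.9]), 1.2) 101.9110982689746
51.95
```

View pics/w45.png

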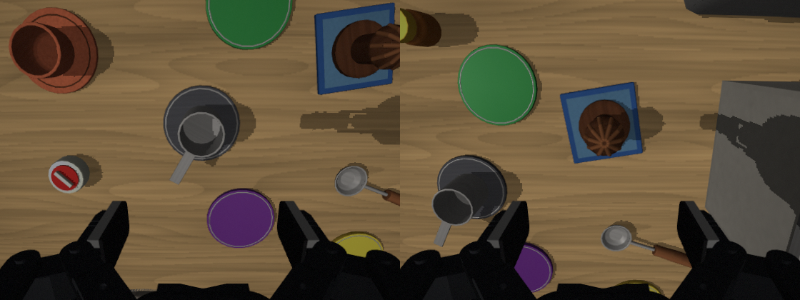

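The cup is centred on the steel rest, and the reamer is still upright on the blue tile. The last move is the reamer onto walnut.

```bash
python3 - <<'E'
from a import *
z=pick(558.4,-315.5,30.5,0)
place(467.8,318.2,z+.3,up=140)
arm.goto([468,318,230],q(0)); arm.hold(.2); snap('wrist','w6')
P=near('w6',(467.8,318.2),80);B=P[P[:,2]>72];A=P[(P[:,2]>4)&(P[:,2]<13)]; print('reamer',circ(B),fit(B,24),np.percentile(B[:,2],99),'rest',cv2.minAreaRect(A[:,:2].astype(np.float32)))
print(np.round(get_force(),1),get_t())
arm.goto([500,-450,250],q(0)); snap('top','t1')
t=cv2.imread('pics/t1.png'); cv2.imwrite('pics/t1c.png',cv2.resize(t[90:345,120:460],(800,600),interpolation=3)); print(get_t())
E
```

```text
down [ 558.4 -315.5   30.4] t 55.525
grip 42.3 40.3
held 42.5 [-0.2 -0.  -1.9]
down [467.8 318.2  31. ] t 63.8167
reamer (array([467.5, 299.5]), 25.0) (array([467.7, 299.9]), 1.5) 102.00522259298002 rest ((467.6063232421875, 318.9754943847656), (103.05069732666016, 103.67085266113281), 74.50196838378906)
[0.2 0.1 0.3] 66.125
68.8917
```

View pics/t1c.png

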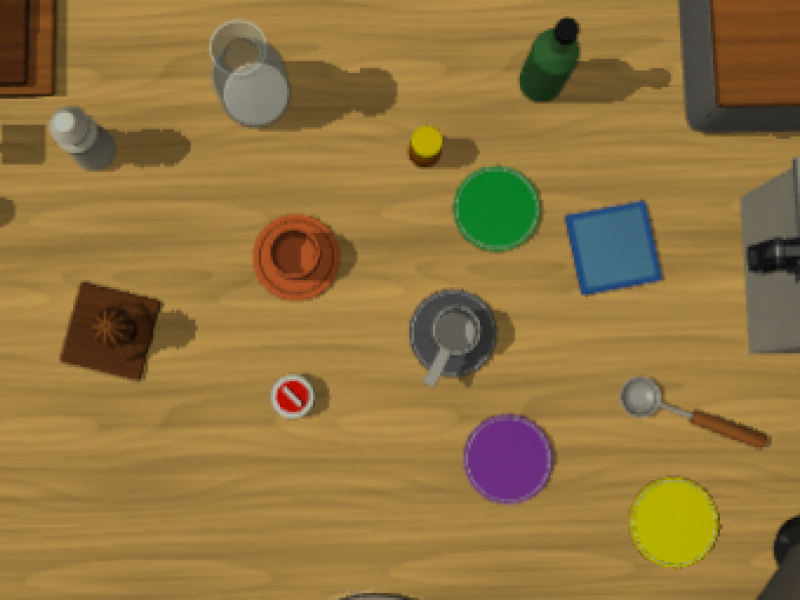

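The bowl and cup sit centred, but the reamer stands upright about 18 mm off the walnut centre (crop 115,326), so it must have been shifted. I regrasp it and set it down again, opening the gripper less and checking after release.

```bash
python3 - <<'E'
from a import *
z=pick(467.6,299.7,30.5,0,up=60)
w=get_tool_pos(); print(w.round(1) if hasattr(w,'round') else w)
arm.servo_line([467.7,318.5,60],feed=60); down(467.7,318.5,z+.3,lim=2.5,step=.7)
arm.move_gripper(.8); arm.hold(.3); print('f',np.round(get_force(),1),get_opening())
arm.servo_line([467.7,318.5,230],feed=110); arm.hold(.2); snap('wrist','w7')
P=near('w7',(467.8,318.2),80);B=P[P[:,2]>72]; print('reamer',circ(B),fit(B,24),np.percentile(B[:,2],99),get_t())
E
```

```text
down [467.6 299.7  30.5] t 74.65
grip 42.9 40.1
held 42.5 [ 0.1  0.8 -1.5]
[468.  299.6  60.3]
down [467.7 318.5  31.2] t 78.6833
f [-0.4 -0.3  0.2] 0.7975876821268005
reamer (array([467.4, 317.2]), 25.0) (array([468.1, 317.1]), 1.4) 101.83010662254627 81.5667
```

View pics/w7.png

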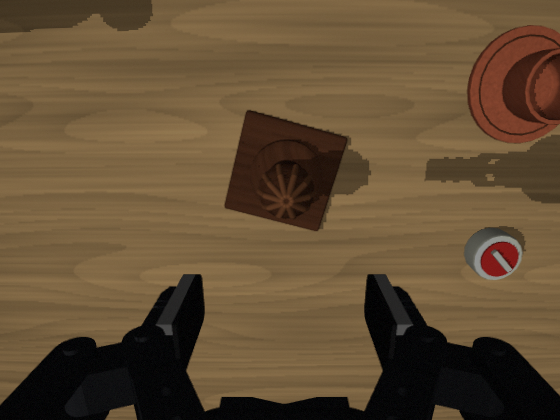

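The reamer now stands about 1 mm from the walnut centre (285,180). I check the others once more from the top camera, then hand in.

```bash
python3 - <<'E'
from a import *
arm.goto([600,200,260],q(0)); arm.goto([560,-60,260],q(0)); arm.hold(.2)
snap('wrist','w8'); snap('top','t2')
for n,c,h,r in[('bowl',(555,85.5),48,31.5),('cup',(455.5,-108),54,29)]:
    B=near('w8',c,90); B=B[B[:,2]>h]; print(n,len(B),circ(B) if len(B) else 0)
B=near('t2',(468,318),60); B=B[B[:,2]>72]; print('reamer',circ(B)); 
B=near('t1',(468,318),60); B=B[B[:,2]>72]; print('before',circ(B),get_t())
E
```

```text
bowl 1087 (array([554.6,  84.7]), 31.7)
cup 1275 (array([434.6, -98.1]), 51.7)
reamer (array([465.5, 316. ]), 24.4)
before (array([466. , 298.2]), 24.8) 83.6417
```

```bash
python3 -c "
from a import *
print(hand_in(),get_t())"
```

```text
the job is handed in; nothing more can be done
the job is handed in; nothing more can be done
```

The job is handed in: the bowl, cup and reamer stand upright on their own rests, let go and centred to within about 2 mm, at about 84 s on the robot's clock; the reamer was once found about 18 mm off centre for an unknown reason and was re-placed.

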